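# Lock the lamp carriage on its rail with the quarter-turn thumbscrew

## Task

Slide the white lamp back along its rail to the yellow mark, find the brass keeper's hole under the slotted hole of the lamp's foot, put the blue winged thumbscrew down through both until its collar sits flush on the foot, then give it a quarter turn to lock it and let go. The keeper can sit a finger's width to either side of the mark: feel for its hole gently, never force the screw, and leave everything else on the bench as it is.

Things in the scene. Friction and masses are not known exactly. Their poses are not given: they have to be found in the camera images.
- rail: Black optical rail fixed to the bench, lying along its own y. Origin: on the bench, mid-width; rail spans y -170 to +270 mm. Flange 110 mm wide, 8 mm high; rail 80 mm wide, top z = 40 mm, with a 24 mm wide channel along its middle (floor at z = 8 mm) in which the keeper lies. A fixed specimen carrier, 138 mm high, stands at y +220 to +265 mm.
- mark (a point): On the rail's centre line, 49 mm above the bench, at the yellow lines (rail y = -60 mm): foot_hole is here at carriage = 0. Brass keeper plate below: 100 mm long, z 28 to 36 mm, one through slot 22 mm in x by 10 mm in y. Its place is NOT measured: slot up to 20 mm along y either side of the mark, where a clip holds it (7 N along y shifts it, never past 20 mm).
- carriage (a joint): Lamp carriage's slide along the rail's +y (m): 0 = its hole at the mark; starts at +0.05 to +0.11, range -0.06 to +0.125. It stays where it is left; friction 2.5 N plus 15 N per m/s.
- foot_hole (a point): Middle of the slotted hole in the carriage's aluminium foot, at the foot's top face (z = 49 mm); axes as the rail. Hole 22 mm in x, 10 mm in y, right through. Foot 8 mm thick, 96 mm wide, from 36 mm on the -y side of the hole to 124 mm on the +y side. Below the foot come 5 mm of air, then the keeper's top.
- lamp (a point): Middle of the top face (z = 109 mm, thin fins to 114 mm) of the white lamp housing on the foot: 50 mm in x, 64 mm along y, 60 mm tall; 84 mm on the +y side of foot_hole. Pinch it across x from above to slide the carriage. Axes as the rail.
- screw: Blue winged quarter-turn thumbscrew, loose, upright in one of the rack's slots. Origin: on its axis at the collar's underside (rests on the rack's top); z up. Collar 23 mm across, z 0 to 4 mm. Wing 32 mm along x, 10 mm thick in y, z 4 to 32 mm. It enters the holes only with its x along the holes' x, either way round; turned 90 degrees either way when home, it is locked.
- nose (a point): Lowest point of the thumbscrew, on its axis 29.5 mm under the collar's underside. Shank 8 mm across; T-head 14 mm in x by 8 mm in y, 22.5 to 25.5 mm under the collar, tapering from there to 9 by 4.5 mm at the nose. On solid keeper metal the nose stops with the collar 16.5 mm above the foot; with the collar on the foot the T-head is 1.5 mm below the keeper.
- rack: Grey hardware rack fixed to the bench, 56 mm in x by 168 mm in y, 38 mm high, with three slots 19 by 10 mm (long way in x) at y = -54, 0, +54 mm; origin under its middle.
- knob_screw: Bystander: screw with a round black knob, 23 mm across, 16 mm high, standing in the rack. Origin at the knob's underside.
- brass_screw: Bystander: small brass thumbscrew, 21 mm across, 18 mm high, standing in the rack. Origin at its head's underside.
- dish: Bystander: lidded culture dish, 92 mm across, 16 mm high. Origin under its middle.
- oil: Bystander: amber immersion-oil bottle, 32 mm across, 62 mm high. Origin under its middle.
- slide_box: Bystander: blue slide box, 85 by 100 by 30 mm. Origin under its middle.
- driver: Bystander: red screwdriver lying on the bench, 160 mm long.

How it is judged:
By the outcome, as a careful person would: the job done as asked, in the order asked, and still so for the second after the job is handed in, with the robot touching nothing.
It also fails if it takes over 64 s, if anything falls off the work surface, if the arm or the gripper's body presses on something with over 40 N, if the wrist force passes 120 N, or if a joint passes its speed limit or range.

## Robot

A 6-joint arm with a two-finger parallel gripper is mounted at the origin on the work surface. World frame = base frame: x ahead of the robot, y to its left, z up, the work surface at z = 0. Lengths are in m, angles in degrees, forces in N, time in s.
With the tool pointing down it reaches from about 0.3 to 0.75 m from the base axis. Payload 8.5 kg.
Tool frame: the origin (TCP) lies on the centre line of the jaws, within the pads' length; the fingertips stand 19 mm ahead of it and the grasp point (between the pads) is the TCP (env.tcp_to_tips is the z of the fingertips in the tool frame, in m); z points along the fingers, y is the line along which they close (so a half turn about z gives the same grasp; the last joint's range is limited). The gripper opens to 85 mm and grips with 20 to 120 N. Pads are 22 mm wide; open, the fingers measure 114 mm over their backs; the gripper's body (76 mm by 85 mm) begins 54 mm behind the grasp point. The pads swing forward as they close: fully open they stand 13 mm farther back than shut.
Start: joints at [51.721, 21.807, 74.336, -0, 83.858, -12.336], TCP at [0.241, 0.495, 0.211] pointing down, gripper open.
Joint ranges: [-178.18, 178.18], [-50.72, 133.34], [12.68, 142.11], [-81.47, 261.47], [9.98, 163.14], [-165.26, 165.26]. Speed limits (degrees/s): [136.94, 136.94, 180, 180, 180, 180].

## Interface

Orientations are given as a 3x3 rotation matrix whose columns are the frame's x, y, z axes.
In Python, from rig import env gives the robot as it stands.
- The arm moves only by the tool servo_tool, never from a script. Its argument "steps" is a list of rows, each an object of numbers: "tx", "ty", "tz": the shift along the world's x, y, z in cm; "yaw": the turn about the world's z in degrees; "claw": the finger opening in cm, from 0 to 8.54. In form: [{"tx": .., "ty": .., "tz": .., "yaw": .., "claw": ..}, ...]. A call has 1 to 20 rows; each row shifts and turns the commanded pose from where the row before left it; what a row does not reach is not made up. A row lasts 1/10 s, in which the tool goes at most 50 mm and 8.59 degrees, less where a joint would pass 70% of its speed; a pose out of reach is approached as far as the arm can. A call with a gripper value outside its range is refused whole. The fingers move at their own pace and stop on an object; "newtons" is the grip in N (left out, the last holds). Time passes only in rows, so rows that do not move let the fingers close. It gives the time, the measured TCP pose, the force, the opening and the grip force at its end, in the units of the state.
- env.observe(): the state, without advancing time (a new reading comes with each control period).
- env.get_image(name): name is "scene" or "top"; returns (picture, depth): 480x640x3 uint8, red, green, blue; 480x640 float32, m along the optical axis (not along the pixel's ray), 0 where there is no reading.
- env.camera_model(name): a dict with "fovy" (degrees; the focal length in pixels is half the picture's height over the tangent of half this angle, whatever the lens; pixels are square), "cx", "cy" (the principal point, pixels), "T" (4x4, takes a point from camera to world coordinates). Camera axes: x right, y down, z forward; pixel columns grow to the right and rows downward; lengths in m; the calibration is good to about 2 mm. A picture is of the moment at which its call begins. camera_model takes no time and is no camera call.
- env.close_job(): hands the job in; it is judged then, once.
The state is a dict: "time_s": time; "q": joint angles; "qvel": joint speeds; "joint_efforts": joint torques, N m; "position": TCP position; "tool_rot": TCP orientation; "ft_force": force on the tool from outside, world axes, zero at the start; "wrist_torque": the same for the moment, N m; "grip_width": finger opening in m; "gripper_force": force on a finger pad.
Only numpy, scipy, OpenCV 4.12 (cv2) and the standard library are available. Lean on these libraries where they do the work, as an engineer would, in place of code of your own. Each camera call takes 0.05 s, during which the arm holds its last target. There are 200 camera calls.

## Working session

There is one attempt and no reset: what is moved stays moved. The work goes in short steps, Python scripts to look and compute and a tool call to move; the robot and the scene stay as the last step left them, time stands still between calls to the robot, and variables do not carry over. Pictures are saved under pics/ and viewed, at most 10 in all, crops included, and the job is handed in when it is done.

Besides the shell and the picture viewer there is one more tool, called after "Emit:" as name([rows], argument=value, ...), one row to a line, values as JSON. servo_tool: Moves the arm, as the interface text tells. Its arguments: {"type":"object","properties":{"steps":{"type":"array"},"newtons":{"type":"number"}},"required":["steps"]}

```bash
mkdir -p pics; cat > h.py <<'E'
import numpy as np, cv2
from rig import env
def cam(n):
    m=env.camera_model(n); f=240/np.tan(np.radians(m["fovy"])/2); return f,m["cx"],m["cy"],np.array(m["T"])
def grab(n,name=None):
    p,d=env.get_image(n)
    if name: cv2.imwrite("pics/"+name,p[:,:,::-1])
    return p,d
def ray(n,u,v,z):
    f,cx,cy,T=cam(n); d=T[:3,:3]@np.array([(u-cx)/f,(v-cy)/f,1]); o=T[:3,3]; return o+d*(z-o[2])/d[2]
def cloud(n,d):
    f,cx,cy,T=cam(n); v,u=np.mgrid[:480,:640]
    P=np.stack([(u-cx)/f*d,(v-cy)/f*d,d],-1); return P@T[:3,:3].T+T[:3,3]
E
python3 - <<'E'
from h import *
grab("top","t0.png");grab("scene","s0.png")
for n in("top","scene"):
    print(n,cam(n))
s=env.observe();print(s["time_s"],s["position"],s["tool_rot"],s["ft_force"],env.tcp_to_tips)
E
```

```text
top (np.float64(523.4408049268069), 317.0304037406699, 236.08621498210476, array([[-0.0899224 , -0.97617516,  0.19747409,  0.20410711],
       [-0.99594757,  0.08782908, -0.01935155,  0.0308376 ],
       [ 0.00154654, -0.19841397, -0.98011709,  1.39138996],
       [ 0.        ,  0.        ,  0.        ,  1.        ]]))
scene (np.float64(472.36501690669894), 319.7197114466579, 239.6231328166625, array([[ 0.74104128,  0.39079407, -0.54601998,  1.0255323 ],
       [ 0.67129344, -0.44926687,  0.58951199, -0.58650542],
       [-0.0149309 , -0.80339236, -0.59526279,  0.72763283],
       [ 0.        ,  0.        ,  0.        ,  1.        ]]))
0.1 [0.24041806 0.49436185 0.21088405] [[-8.99240549e-01  4.37453747e-01 -8.08157443e-04]
 [ 4.37454397e-01  8.99240046e-01 -9.94763799e-04]
 [ 2.91564385e-04 -1.24806397e-03 -9.99999179e-01]] [-0.61607235 -1.01311468 -0.40563686] 0.019
```

View pics/t0.png

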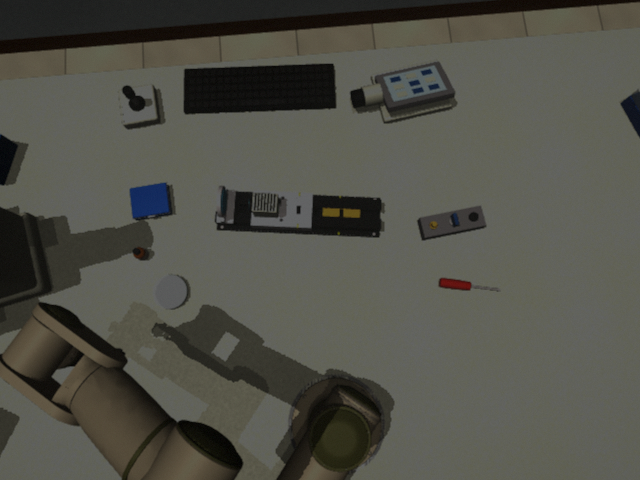

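View pics/s0.png

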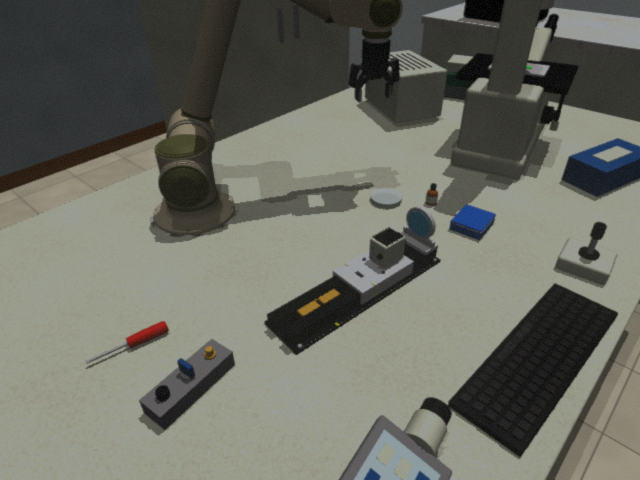

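The top view shows the rail (216–383, 190–236) with its +y end to the left, and brass keeper at (323–360, 212) with its slot near u=341. The foot hole is near (298,210) and the lamp at (265,203). The rack is at (452,221), with the blue screw in its middle slot at (455,219). Next I'll zoom in and measure.

```bash
python3 - <<'E'
from h import *
a=cv2.imread("pics/t0.png");b=cv2.imread("pics/s0.png")
A=cv2.resize(a[180:245,210:390],None,fx=4.4,fy=4.4,interpolation=cv2.INTER_CUBIC)
B=cv2.resize(b[200:350,260:445],None,fx=4,fy=4,interpolation=cv2.INTER_CUBIC)
C=cv2.resize(b[335:425,135:240],None,fx=5,fy=5,interpolation=cv2.INTER_CUBIC)
D=cv2.resize(a[195:245,410:495],None,fx=6,fy=6,interpolation=cv2.INTER_CUBIC)
def cat(x,y):
    w=max(x.shape[1],y.shape[1]); f=lambda i:cv2.copyMakeBorder(i,0,0,0,w-i.shape[1],0)
    return np.vstack([f(x),f(y)])
cv2.imwrite("pics/c1.png",cv2.convertScaleAbs(cat(A,D),alpha=1.5)); 
cv2.imwrite("pics/c2.png",cv2.convertScaleAbs(B,alpha=1.5))
E
```

```text
(no output)
```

View pics/c1.png

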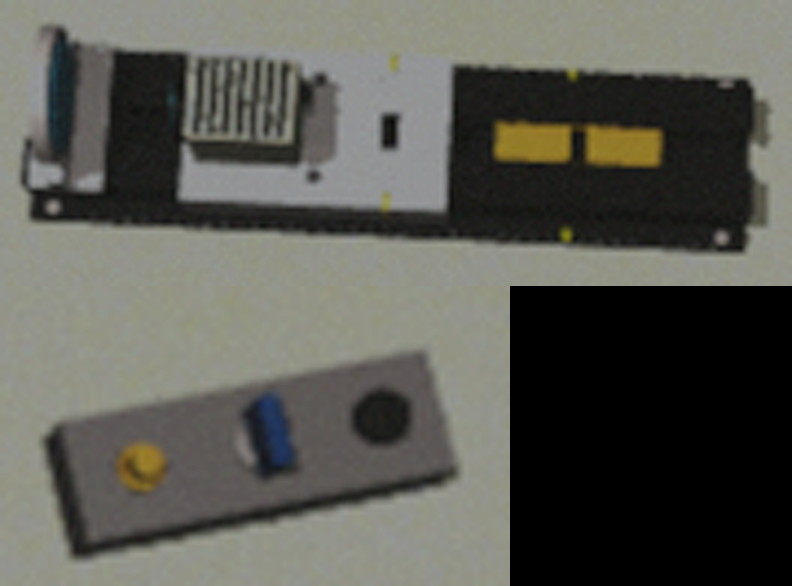

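View pics/c2.png

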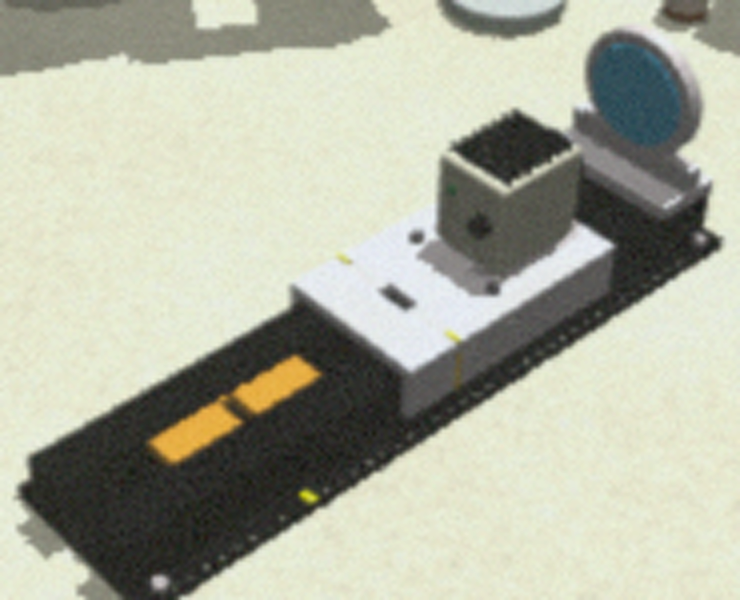

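The crops show the foot hole at top pixel about (298.3,209.5), the keeper slot at about (341,212.3) and the flange marks at about (339.6,196.5) and (338.5,233). The screw wing is at about (455,220), with its long side roughly along the rack's x. Next I'll refine these with masks.

```bash
python3 - <<'E'
from h import *
P=np.mean([grab("top")[0].astype(float) for _ in range(6)],0); d=grab("top")[1]
S=np.mean([grab("scene")[0].astype(float) for _ in range(6)],0)
np.savez("m0.npz",P=P,S=S)
def comps(n,I,mask,box,mina=3):
    u0,v0,u1,v1=box; m=np.zeros(mask.shape,np.uint8); m[v0:v1,u0:u1]=mask[v0:v1,u0:u1]
    k,l,s,c=cv2.connectedComponentsWithStats(m)
    for i in range(1,k):
        if s[i][4]>=mina: yield c[i],s[i],l==i
for n,I,rail,rack in(("top",P,(210,180,390,245),(410,195,495,245)),("scene",S,(260,200,445,350),(135,335,240,425))):
    R,G,B=I[...,0],I[...,1],I[...,2]
    bri=I.max(2); print(n)
    hsv=cv2.cvtColor(I.astype(np.uint8),cv2.COLOR_RGB2HSV); H,Sa,V=[hsv[...,i] for i in range(3)]
    for nm,m,b,z in(("yellow",(H>=26)&(H<=34)&(Sa>110)&(V>60),rail,.008),("brass",(H>=14)&(H<26)&(Sa>110)&(V>70),rail,.036),
        ("blue",(H>100)&(H<125)&(Sa>110)&(V>50),rack,.07)):
        for c,s,l in comps(n,I,m,b): print(nm,c.round(2),s,ray(n,*c,z).round(4))
    # dark hole in the foot and slot: intensity weighted
    for nm,b,z in((("hole",(293,203,304,216),.049),) if n=="top" else (("hole",(353,269,365,279),.049),)):
        u0,v0,u1,v1=b; W=I[v0:v1,u0:u1].sum(2); W=W.max()*.85-W; W[W<W.max()*.4]=0
        v,u=np.mgrid[v0:v1,u0:u1]; c=((u*W).sum()/W.sum(),(v*W).sum()/W.sum()); print(nm,np.round(c,2),ray(n,*c,z).round(4))
C=cloud("top",d)
x,y,z=C[...,0],C[...,1],C[...,2]
def box(nm,u0,v0,u1,v1,zl,zh):
    m=np.zeros(d.shape,bool); m[v0:v1,u0:u1]=True; m&=(z>zl)&(z<zh)&(d>0)
    q=C[m]; r=cv2.minAreaRect(q[:,:2].astype(np.float32)*1000); print(nm,m.sum(),q.mean(0).round(4),np.round(r[0],1),np.round(r[1],1),round(r[2],2))
box("lamp",240,180,300,230,.09,.125)
box("foot",220,180,330,240,.042,.056)
box("rack",410,195,495,245,.03,.044)
box("wing",440,205,470,235,.055,.08)
E
```

```text
top
yellow [339.67 196.33] [339 196   2   2   3] [ 0.5879 -0.0682  0.008 ]
yellow [338.25 233.  ] [338 232   2   3   4] [ 0.4862 -0.0543  0.008 ]
brass [330.54 212.04] [323 208  17   9 127] [ 0.5391 -0.0377  0.036 ]
brass [351.4  212.94] [343 209  17   9 128] [ 0.5317 -0.0928  0.036 ]
blue [455.41 217.86] [453 213   5  11  29] [ 0.4862 -0.3573  0.07  ]
hole [298.1  209.31] [0.551  0.0477 0.049 ]
scene
yellow [336.77 323.77] [335 322   5   4  13] [ 0.5876 -0.0667  0.008 ]
brass [317.94 301.93] [297 289  43  27 351] [ 0.535 -0.066  0.036]
blue [184.69 363.76] [178 359  14  10  71] [ 0.4884 -0.3573  0.07  ]
hole [358.96 273.92] [0.5529 0.0484 0.049 ]
lamp 570 [0.5587 0.1317 0.1086] [561.6 134. ] [75.5 52.9] 81.68
foot 1946 [0.5515 0.0966 0.0487] [558.1 107.5] [286.7  99. ] 82.01
rack 1137 [ 0.4822 -0.3556  0.0382] [ 483.7 -358.6] [ 57.2 170. ] 6.31
wing 66 [ 0.4822 -0.3571  0.068 ] [ 482.6 -358.2] [32.2 10.8] 4.1
```

Fitted values:

| Item | Value |
|---|---|
| Rail yaw | about -7.7° |
| Carriage | about +0.110 |
| Keeper slot | about -5 mm along rail y from the mark |
| Rack yaw | about +6.3° |
| Screw position | about (0.484, -0.358) |

I'll go to the lamp first.

Emit:
servo_tool([
  {"tx":2.7,"ty":-3.03,"yaw":-6,"claw":8.5},
  {"tx":2.7,"ty":-3.03,"yaw":-6},
  {"tx":2.7,"ty":-3.03,"yaw":-6},
  {"tx":2.7,"ty":-3.03,"yaw":-6},
  {"tx":2.7,"ty":-3.03,"yaw":-6},
  {"tx":2.7,"ty":-3.03,"yaw":-6},
  {"tx":2.7,"ty":-3.03,"yaw":-6},
  {"tx":2.7,"ty":-3.03,"yaw":-6},
  {"tx":2.7,"ty":-3.03,"yaw":-6},
  {"tx":2.7,"ty":-3.03,"yaw":-6},
  {"tx":2.7,"ty":-3.03,"yaw":-6},
  {"tx":2.6,"ty":-3.0,"yaw":-5.8},
  {},
  {},
], newtons=30)

```text
invalid input at $.steps[0]: expected keys tx, ty, tz, yaw, claw
```

Emit:
servo_tool([
  {"tx":2.7,"ty":-3.03,"tz":0,"yaw":-6,"claw":8.5},
  {"tx":2.7,"ty":-3.03,"tz":0,"yaw":-6,"claw":8.5},
  {"tx":2.7,"ty":-3.03,"tz":0,"yaw":-6,"claw":8.5},
  {"tx":2.7,"ty":-3.03,"tz":0,"yaw":-6,"claw":8.5},
  {"tx":2.7,"ty":-3.03,"tz":0,"yaw":-6,"claw":8.5},
  {"tx":2.7,"ty":-3.03,"tz":0,"yaw":-6,"claw":8.5},
  {"tx":2.7,"ty":-3.03,"tz":0,"yaw":-6,"claw":8.5},
  {"tx":2.7,"ty":-3.03,"tz":0,"yaw":-6,"claw":8.5},
  {"tx":2.7,"ty":-3.03,"tz":0,"yaw":-6,"claw":8.5},
  {"tx":2.7,"ty":-3.03,"tz":0,"yaw":-6,"claw":8.5},
  {"tx":2.7,"ty":-3.03,"tz":0,"yaw":-6,"claw":8.5},
  {"tx":2.6,"ty":-3.0,"tz":0,"yaw":-5.8,"claw":8.5},
  {"tx":0,"ty":0,"tz":0,"yaw":0,"claw":8.5},
  {"tx":0,"ty":0,"tz":0,"yaw":0,"claw":8.5},
], newtons=30)

```text
time_s: 2.15
position: [0.5638, 0.1307, 0.2111]
tool_rot: [[0.135, 0.991, -0.001], [0.991, -0.135, 0.0], [0.0, -0.001, -1.0]]
ft_force: [-0.6, 0.8, -0.6]
grip_width: 0.0849
gripper_force: 0.0
```

Emit:
servo_tool([
  {"tx":0,"ty":0,"tz":-3,"yaw":0,"claw":8.5},
  {"tx":0,"ty":0,"tz":-3,"yaw":0,"claw":8.5},
  {"tx":0,"ty":0,"tz":-3,"yaw":0,"claw":8.5},
  {"tx":0,"ty":0,"tz":-1.5,"yaw":0,"claw":8.5},
  {"tx":0,"ty":0,"tz":-1,"yaw":0,"claw":8.5},
  {"tx":0,"ty":0,"tz":0,"yaw":0,"claw":4.8},
  {"tx":0,"ty":0,"tz":0,"yaw":0,"claw":4.8},
  {"tx":0,"ty":0,"tz":0,"yaw":0,"claw":4.8},
  {"tx":0,"ty":0,"tz":0,"yaw":0,"claw":4.8},
  {"tx":0,"ty":0,"tz":0,"yaw":0,"claw":4.8},
  {"tx":0,"ty":0,"tz":0,"yaw":0,"claw":4.8},
], newtons=30)

```text
time_s: 3.25
position: [0.5637, 0.1312, 0.0967]
tool_rot: [[0.135, 0.991, 0.0], [0.991, -0.135, 0.0], [0.0, 0.0, -1.0]]
ft_force: [0.3, -0.3, 0.2]
grip_width: 0.0482
gripper_force: 0.0
```

Emit:
servo_tool([
  {"tx":0,"ty":0,"tz":0,"yaw":0,"claw":4.0},
  {"tx":0,"ty":0,"tz":0,"yaw":0,"claw":4.0},
  {"tx":0,"ty":0,"tz":0,"yaw":0,"claw":4.0},
  {"tx":0,"ty":0,"tz":0,"yaw":0,"claw":4.0},
], newtons=30)

```text
time_s: 3.65
position: [0.5636, 0.1312, 0.0964]
tool_rot: [[0.135, 0.991, 0.0], [0.991, -0.135, -0.0], [-0.0, 0.0, -1.0]]
ft_force: [0.7, -0.4, 0.2]
grip_width: 0.0397
gripper_force: 0.0
```

```bash
python3 - <<'E'
from h import *
p,d=grab("scene")
cv2.imwrite("pics/s1.png",cv2.resize(cv2.convertScaleAbs(p[190:340,280:450,::-1],alpha=1.5),None,fx=3.5,fy=3.5,interpolation=cv2.INTER_CUBIC))
print(env.observe()["time_s"])
E
```

```text
3.7
```

View pics/s1.png

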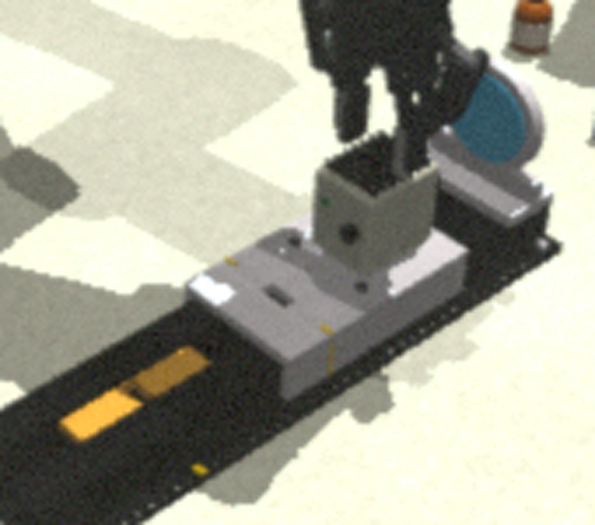

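The fingers have closed above or beside the lamp, with the tips near crop (350,140) and (405,170), and haven't pinched it. I'll check their 3D position from depth.

```bash
python3 - <<'E'
from h import *
p,d=grab("scene"); C=cloud("scene",d)
for u,v in((380,225),(380,228),(396,230),(396,236),(400,225)): print(u,v,C[v,u].round(3),p[v,u])
f,cx,cy,T=cam("scene")
for q in((.5636,.1312,.0774),(.5636-.02*.99,.1339,.0774),(.5636+.02*.99,.1285,.0774),(.5636,.1312,.1154)):
    c=np.linalg.inv(T)@np.r_[q,1]; print(q,(f*c[0]/c[2]+cx).round(1),(f*c[1]/c[2]+cy).round(1))
m=(C[...,2]>.06)&(C[...,2]<.2)&(abs(C[...,0]-.56)<.08)&(abs(C[...,1]-.13)<.06)&(p.max(2)<60)
for z in np.arange(.07,.2,.01):
    q=C[m&(abs(C[...,2]-z)<.005)]
    if len(q): print(z.round(3),len(q),q.min(0).round(3),q.max(0).round(3))
pt,dt=grab("top");C=cloud("top",dt)
m=(C[...,2]>.1)&(abs(C[...,0]-.56)<.06)&(abs(C[...,1]-.13)<.06); print(C[m][:,2].min())
s=env.observe(); print(s["position"],s["q"],s["time_s"])
E
```

```text
380 225 [0.542 0.132 0.131] [24 25 23]
380 228 [0.544 0.13  0.125] [28 26 26]
396 230 [0.592 0.119 0.147] [31 30 28]
396 236 [0.591 0.123 0.129] [29 30 30]
400 225 [0.603 0.115 0.168] [21 24 25]
(0.5636, 0.1312, 0.0774) 386.1 248.3
(0.5438, 0.1339, 0.0774) 379.6 244.2
(0.5834, 0.1285, 0.0774) 392.6 252.4
(0.5636, 0.1312, 0.1154) 387.2 234.6
0.07 22 [0.547 0.093 0.065] [0.592 0.157 0.075]
0.08 43 [0.543 0.089 0.076] [0.592 0.169 0.085]
0.09 49 [0.542 0.091 0.085] [0.592 0.169 0.094]
0.1 14 [0.544 0.097 0.095] [0.593 0.156 0.105]
0.11 202 [0.542 0.102 0.106] [0.588 0.157 0.115]
0.12 37 [0.542 0.103 0.115] [0.591 0.147 0.125]
0.13 73 [0.536 0.116 0.125] [0.598 0.146 0.135]
0.14 63 [0.536 0.116 0.135] [0.598 0.144 0.145]
0.15 68 [0.532 0.115 0.145] [0.598 0.143 0.155]
0.16 57 [0.525 0.113 0.155] [0.614 0.142 0.165]
0.17 151 [0.513 0.11  0.165] [0.619 0.146 0.175]
0.18 118 [0.509 0.11  0.175] [0.622 0.147 0.185]
0.19 186 [0.508 0.109 0.185] [0.625 0.144 0.195]
0.27002796646739435
[0.56359491 0.13125339 0.09640048] [ 1.39443914e+00  3.06152254e+01  7.97285101e+01 -1.41713591e-04
  6.96598277e+01  9.13783895e+00] 3.8
```

Depth puts the real fingertips at z≈0.122, while the reported TCP implies 0.077. The reported height seems about 4 cm low. I'll open the gripper, lift, and check the offset at another height.

Emit:
servo_tool([
  {"tx":0,"ty":0,"tz":2,"yaw":0,"claw":8.5},
  {"tx":0,"ty":0,"tz":0,"yaw":0,"claw":8.5},
  {"tx":0,"ty":0,"tz":0,"yaw":0,"claw":8.5},
  {"tx":0,"ty":0,"tz":0,"yaw":0,"claw":8.5},
  {"tx":0,"ty":0,"tz":0,"yaw":0,"claw":8.5},
], newtons=30)

```text
time_s: 4.3
position: [0.5633, 0.1312, 0.1157]
tool_rot: [[0.135, 0.991, -0.001], [0.991, -0.135, -0.0], [-0.0, -0.001, -1.0]]
ft_force: [0.0, -0.1, 0.9]
grip_width: 0.0849
gripper_force: 0.0
```

```bash
cat > tip.py <<'E'
from h import *
s=env.observe(); x,y,z0=s["position"]; yv=np.array(s["tool_rot"])[:2,1]
p,d=grab("scene"); C=cloud("scene",d)
r=C[...,:2]-np.array([x,y]); a=r@yv; b=r@np.array([-yv[1],yv[0]])
m=(C[...,2]>.03)&(C[...,2]<z0+.1)&(abs(b)<.02)&(abs(a)<.062)&(p.max(2)<70)&(d>0)
print(s["time_s"],s["position"],s["grip_width"],s["ft_force"])
for z in np.arange(z0-.04,z0+.09,.01):
    k=m&(abs(C[...,2]-z)<.005)
    if k.any(): print(z.round(3),k.sum(),"along y",np.unique((a[k]*100).round(0),return_counts=True), "b",b[k].mean().round(4))
E
python3 tip.py
```

```text
4.3 [0.56328044 0.13122841 0.11571973] 0.08494049438554716 [ 0.04859663 -0.13928111  0.93247844]
0.076 43 along y (array([2., 3.]), array([10, 33])) b 0.0006
0.086 40 along y (array([2., 3.]), array([12, 28])) b -0.0022
0.096 41 along y (array([2., 3.]), array([10, 31])) b -0.0022
0.106 72 along y (array([-2., -1., -0.,  1.,  2.,  3.]), array([ 3, 15,  9, 14, 19, 12])) b -0.0015
0.116 156 along y (array([-2., -1.,  0.,  1.,  2.]), array([17, 30, 42, 37, 30])) b 0.0001
0.146 5 along y (array([-4.,  5.]), array([3, 2])) b 0.0027
0.156 47 along y (array([-5., -4.,  5.,  6.]), array([ 4, 24, 16,  3])) b -0.0039
0.166 77 along y (array([-5., -4.,  5.,  6.]), array([10, 28, 22, 17])) b -0.003
0.176 74 along y (array([-5., -4.,  4.,  5.,  6.]), array([ 2, 28,  1, 28, 15])) b -0.0035
0.186 59 along y (array([-5., -4.,  4.,  5.,  6.]), array([ 9, 29,  1, 14,  6])) b -0.0049
0.196 73 along y (array([-6., -5., -4.,  4.,  5.,  6.]), array([ 5, 11, 16,  7, 22, 12])) b -0.0082
```

The offset is the same at both heights: the true tips are at reported z +33 mm when open and about +25 mm at half closed. I'll descend another 6 cm and pinch.

Emit:
servo_tool([
  {"tx":0,"ty":0,"tz":-1.5,"yaw":0,"claw":8.5},
  {"tx":0,"ty":0,"tz":-1.5,"yaw":0,"claw":8.5},
  {"tx":0,"ty":0,"tz":-1.5,"yaw":0,"claw":8.5},
  {"tx":0,"ty":0,"tz":-1.5,"yaw":0,"claw":8.5},
  {"tx":0,"ty":0,"tz":0,"yaw":0,"claw":4.6},
  {"tx":0,"ty":0,"tz":0,"yaw":0,"claw":4.6},
  {"tx":0,"ty":0,"tz":0,"yaw":0,"claw":4.6},
  {"tx":0,"ty":0,"tz":0,"yaw":0,"claw":4.6},
  {"tx":0,"ty":0,"tz":0,"yaw":0,"claw":4.6},
], newtons=30)

```text
time_s: 5.25
position: [0.564, 0.1313, 0.0572]
tool_rot: [[0.135, 0.991, 0.001], [0.991, -0.135, 0.0], [0.0, 0.001, -1.0]]
ft_force: [-0.9, -0.2, 2.2]
grip_width: 0.0496
gripper_force: 34.0
```

Emit:
servo_tool([
  {"tx":-0.154,"ty":-1.14,"tz":0,"yaw":0,"claw":4.6},
  {"tx":-0.154,"ty":-1.14,"tz":0,"yaw":0,"claw":4.6},
  {"tx":-0.154,"ty":-1.14,"tz":0,"yaw":0,"claw":4.6},
  {"tx":-0.154,"ty":-1.14,"tz":0,"yaw":0,"claw":4.6},
  {"tx":-0.154,"ty":-1.14,"tz":0,"yaw":0,"claw":4.6},
  {"tx":-0.154,"ty":-1.14,"tz":0,"yaw":0,"claw":4.6},
  {"tx":-0.154,"ty":-1.14,"tz":0,"yaw":0,"claw":4.6},
  {"tx":-0.154,"ty":-1.14,"tz":0,"yaw":0,"claw":4.6},
  {"tx":-0.154,"ty":-1.14,"tz":0,"yaw":0,"claw":4.6},
  {"tx":-0.154,"ty":-1.14,"tz":0,"yaw":0,"claw":4.6},
  {"tx":0,"ty":0,"tz":0,"yaw":0,"claw":4.6},
  {"tx":0,"ty":0,"tz":0,"yaw":0,"claw":4.6},
], newtons=30)

```text
time_s: 6.45
position: [0.548, 0.0159, 0.0572]
tool_rot: [[0.135, 0.991, 0.0], [0.991, -0.135, -0.001], [-0.001, 0.0, -1.0]]
ft_force: [-2.9, -2.1, 6.6]
grip_width: 0.0496
gripper_force: 34.4
```

```bash
python3 - <<'E'
from h import *
S=np.mean([grab("scene")[0].astype(float) for _ in range(4)],0); P=np.mean([grab("top")[0].astype(float) for _ in range(2)],0)
a=cv2.resize(S[230:350,260:420,::-1].astype(np.uint8),None,fx=3.4,fy=3.4,interpolation=cv2.INTER_CUBIC)
b=cv2.resize(P[180:245,250:390,::-1].astype(np.uint8),None,fx=3.4,fy=3.4,interpolation=cv2.INTER_CUBIC)
b=cv2.copyMakeBorder(b,0,0,0,a.shape[1]-b.shape[1],0)
cv2.imwrite("pics/a2.png",cv2.resize(cv2.convertScaleAbs(np.vstack([a,b])[:600],alpha=1.6),None,fx=.93,fy=.93))
f,cx,cy,T=cam("scene")
for q in((.535,-.066,.049),):
    c=np.linalg.inv(T)@np.r_[q,1]; print((f*c[0]/c[2]+cx).round(1),(f*c[1]/c[2]+cy).round(1))
E
```

```text
317.8 297.4
```

View pics/a2.png

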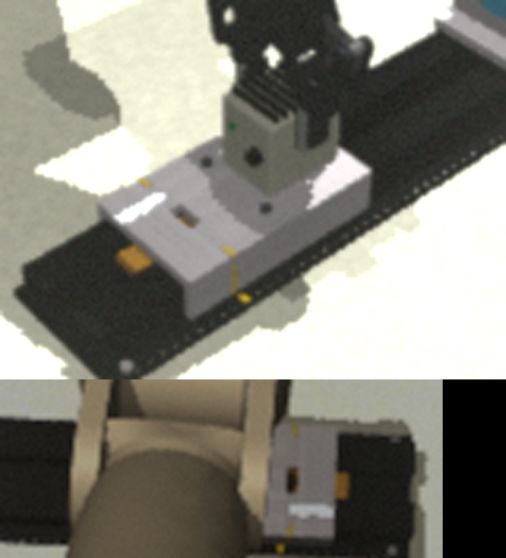

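The carriage now sits at about the mark. The hole is at scene pixel about (319,298), against the slot prediction of (317.8,297.4), and some brass shows inside it. I'll zoom numerically on the hole.

```bash
python3 - <<'E'
from h import *
S=np.mean([grab("scene")[0].astype(float) for _ in range(4)],0); P=np.mean([grab("top")[0].astype(float) for _ in range(4)],0)
for n,I,(u0,v0,u1,v1) in(("scene",S,(310,290,328,306)),("top",P,(330,202,346,222))):
    W0=I[v0:v1,u0:u1]; g=W0.sum(2); W=np.clip(np.median(g[g>np.percentile(g,50)])*.8-g,0,None); k,l,s,c=cv2.connectedComponentsWithStats((W>0).astype(np.uint8))
    vc,uc=(v1-v0)//2,(u1-u0)//2
    i=min(range(1,k),key=lambda i:np.hypot(c[i][0]-uc,c[i][1]-vc) if 6<s[i][4]<120 else 99)
    cc=c[i]+[u0,v0]; print(n,cc.round(2),s[i],ray(n,*cc,.049).round(4))
    print("R");print(W0[...,0].astype(int)); print("R-B");print((W0[...,0]-W0[...,2]).astype(int))
E
```

```text
scene [318.28 297.94] [ 4  5  9  7 36] [ 0.5369 -0.0666  0.049 ]
R
[[114 112 108 108 106 107 107 105 107 108 109 110 108 104 106 105 101  83]
 [163 159 124 106 107 108 109 108 109 110 108 107 107 105 104 107 103  88]
 [173 166 126 107 106 106 110 109 109 109 108 106 106 105 105 102 103  99]
 [164 136 109 105 105 103 104 107 107 108 106 104 104 104 104 104 105 104]
 [125 110 103 103 103 101  93  93 101 106 105 102 103 104 105 104 104 105]
 [110 107 107 102  95  88  75  73  83  99 103 105 105 105 106 105 106 107]
 [106 108 108  97  81  72  63  63  68  82  97 102 104 106 107 107 105 103]
 [105 105 107 104  89  71  54  49  60  65  78  96 103 107 106 106 105 104]
 [103 103 106 104 100  78  61  62  63  63  65  78  92 102 105 104 104 103]
 [103 103 103 104 105 102  96  78  65  61  65  65  73  93 104 106 103 105]
 [104 102 102 104 103 104 104  95  78  68  66  68  79  96 102 106 105 105]
 [102 104 102 102 102 104 105 105 100  85  73  82  97 102 103 106 103 105]
 [104 103 103 103 102 104 101 104 105 103 101  98 102 104 104 103 105 104]
 [103 103 103 103 104 102 103 103 103 105 105 106 103 103 
[... 2815 characters left out ...]
20  7  6  5  6  5  6 12 13 19 13  6]
 [28 28 28 28 20  6  5  5  5  6  8 19 22 35 21  5]
 [27 27 27 27 19  5  5  5  5  5  5  4  6 22 15  6]
 [27 26 27 26 18  4  6  5  5  5  4  2  6 16 12  4]
 [28 28 27 27 18  5  5  6  5  5  4  2  6 18 12  5]
 [30 29 28 28 17  5  6  5  6  5  4  1  6 23 17  5]
 [30 30 29 27 16  5  4  5  5  5  4  4  7 29 21  5]
 [28 28 29 24 11  4  5  5  4  5  3  2  8 19 17  5]
 [28 28 27 23 10  5  5  5  5  5  6  5  6  9  8  4]
 [28 28 28 22  9  7  6  5  5  5  6  5  5  5  5  5]
 [27 28 27 21  8  5  5  5  5  5  5  5  5  5  5  5]
 [27 25 26 20  6  5  6  5  6  5  5  3  1  1  1  1]
 [26 26 25 18  5  5  5  5  6  5  5  1 -1 -1 -1 -1]
 [25 25 26 17  5  5  6  5  5  5  5  1 -2 -2 -1 -2]]
```

The brass strip on the -y side of the hole, together with the centre measurements, says the slot lies about 2.3 mm to the +y side of the foot hole. I'll nudge the carriage +2.3 mm, then release and rise.

Emit:
servo_tool([
  {"tx":0.015,"ty":0.115,"tz":0,"yaw":0,"claw":4.6},
  {"tx":0.015,"ty":0.115,"tz":0,"yaw":0,"claw":4.6},
  {"tx":0,"ty":0,"tz":0,"yaw":0,"claw":4.6},
  {"tx":0,"ty":0,"tz":0,"yaw":0,"claw":4.6},
], newtons=30)

```text
time_s: 7.55
position: [0.5483, 0.0187, 0.0572]
tool_rot: [[0.135, 0.991, 0.0], [0.991, -0.135, -0.001], [-0.001, 0.001, -1.0]]
ft_force: [-2.2, -1.5, 6.5]
grip_width: 0.0498
gripper_force: 34.4
```

```bash
python3 - <<'E'
from h import *
P=np.mean([grab("top")[0].astype(float) for _ in range(4)],0)
W0=P[205:218,337:346]
print(W0[...,0].astype(int)); print((W0[...,0]-W0[...,2]).astype(int)); print(env.observe()["ft_force"],env.observe()["position"])
E
```

```text
[[69 69 68 68 68 68 70 70 68]
 [69 68 67 68 68 68 70 72 69]
 [68 69 64 57 56 56 61 68 68]
 [70 70 58 39 37 40 52 67 70]
 [71 72 57 32 32 36 55 71 69]
 [71 71 52 20 15 18 50 72 69]
 [70 69 53 19 14 16 48 71 69]
 [69 69 52 18 14 13 48 70 69]
 [69 69 51 18 15 15 48 71 69]
 [70 70 50 15 15 17 50 70 69]
 [71 71 56 34 33 36 56 70 69]
 [73 74 66 60 59 59 66 71 70]
 [72 74 71 70 69 69 70 71 69]]
[[ 5  5  4  5  5  6  5  5  5]
 [ 6  4  5  4  5  5  4  5  5]
 [ 5  5  6  6  5  5  4  5  4]
 [ 6  5  9 13 11 14  8  5  5]
 [ 5  6  8 15 19 22 11  5  4]
 [ 6  5  4  3  4  5  5  5  5]
 [ 6  5  5  3  2  4  4  5  5]
 [ 6  5  4  2  1  2  3  5  5]
 [ 5  5  4  2  1  3  3  5  5]
 [ 5  5  4  3  3  3  5  4  5]
 [ 5  5  4  3  4  5  6  4  5]
 [ 4  5  4  5  5  6  6  5  5]
 [ 5  6  6  5  5  6  4  3  5]]
[-3.75633007 -0.75849873  6.5369566 ] [0.54840117 0.01863531 0.05718816]
```

No brass shows on either side of the hole in y, so it's over the slot to within about 1 mm. Now I'll release, rise and go to the screw.

Emit:
servo_tool([
  {"tx":0,"ty":0,"tz":0,"yaw":0,"claw":8.0},
  {"tx":0,"ty":0,"tz":0,"yaw":0,"claw":8.0},
  {"tx":0,"ty":0,"tz":0,"yaw":0,"claw":8.0},
  {"tx":0,"ty":0,"tz":4,"yaw":0,"claw":8.0},
  {"tx":0,"ty":0,"tz":5,"yaw":0,"claw":8.0},
  {"tx":-0.65,"ty":-3.77,"tz":3,"yaw":-7.6,"claw":3.5},
  {"tx":-0.65,"ty":-3.77,"tz":0,"yaw":-7.6,"claw":3.5},
  {"tx":-0.65,"ty":-3.77,"tz":0,"yaw":-7.6,"claw":3.5},
  {"tx":-0.65,"ty":-3.77,"tz":0,"yaw":-7.6,"claw":3.5},
  {"tx":-0.65,"ty":-3.77,"tz":0,"yaw":-7.6,"claw":3.5},
  {"tx":-0.65,"ty":-3.77,"tz":0,"yaw":-7.6,"claw":3.5},
  {"tx":-0.65,"ty":-3.77,"tz":0,"yaw":-7.6,"claw":3.5},
  {"tx":-0.65,"ty":-3.77,"tz":0,"yaw":-7.6,"claw":3.5},
  {"tx":-0.65,"ty":-3.77,"tz":0,"yaw":-7.6,"claw":3.5},
  {"tx":-0.64,"ty":-3.73,"tz":0,"yaw":-7.6,"claw":3.5},
  {"tx":0,"ty":0,"tz":-3,"yaw":0,"claw":3.5},
  {"tx":0,"ty":0,"tz":-3,"yaw":0,"claw":3.5},
  {"tx":0,"ty":0,"tz":0,"yaw":0,"claw":3.5},
], newtons=30)

```text
time_s: 9.55
position: [0.482, -0.3558, 0.1126]
tool_rot: [[0.994, 0.108, -0.005], [0.108, -0.994, 0.006], [-0.005, -0.006, -1.0]]
ft_force: [-0.0, 0.3, 0.6]
grip_width: 0.0349
gripper_force: 0.0
```

```bash
python3 tip.py; python3 - <<'E'
from h import *
S=np.mean([grab("scene")[0].astype(float) for _ in range(4)],0); P=np.mean([grab("top")[0].astype(float) for _ in range(2)],0)
a=cv2.resize(S[270:440,120:280,::-1].astype(np.uint8),None,fx=3,fy=3,interpolation=cv2.INTER_CUBIC)
b=cv2.resize(P[190:250,270:400,::-1].astype(np.uint8),None,fx=3,fy=3,interpolation=cv2.INTER_CUBIC)
b=cv2.copyMakeBorder(b,0,a.shape[0]-b.shape[0],0,0,0)
b=b[:a.shape[0]]
cv2.imwrite("pics/a3.png",cv2.convertScaleAbs(np.hstack([a,b])[:600,:800],alpha=1.5))
for n,I,(u0,v0,u1,v1) in(("scene",S,(312,290,326,306)),("top",P,(335,203,346,219))):
    g=I[v0:v1,u0:u1].sum(2); k,l,s,c=cv2.connectedComponentsWithStats((g<np.median(g)*.8).astype(np.uint8))
    for i in range(1,k): 
        if s[i][4]>8: cc=c[i]+[u0,v0]; print(n,cc.round(2),s[i],ray(n,*cc,.049).round(4))
E
```

```text
9.55 [ 0.48195767 -0.3558199   0.1126123 ] 0.03485822321840516 [-0.02374506  0.34935435  0.62463934]
0.073 59 along y (array([-0.,  1.]), array([37, 22])) b 0.0032
0.133 13 along y (array([-2.,  2.]), array([9, 4])) b 0.0021
0.143 88 along y (array([-3., -2.,  2.,  3.]), array([ 4, 43, 27, 14])) b 0.0056
0.153 115 along y (array([-3., -2.,  2.,  3.]), array([12, 44, 28, 31])) b 0.0056
0.163 108 along y (array([-3., -2.,  2.,  3.]), array([10, 47, 23, 28])) b 0.0053
0.173 94 along y (array([-4., -3., -2.,  2.,  3.,  4.]), array([ 1,  3, 53, 15, 21,  1])) b 0.006
0.183 225 along y (array([-5., -4., -3., -2.,  2.,  3.,  4.,  5.]), array([ 7, 24, 22, 41, 26, 72, 17, 16])) b 0.0065
0.193 238 along y (array([-5., -4., -3., -2.,  2.,  3.,  4.,  5.]), array([28, 70,  8, 20, 16, 42, 27, 27])) b 0.0053
scene [319.1  297.31] [ 3  4  9  8 39] [ 0.5369 -0.0641  0.049 ]
```

View pics/a3.png

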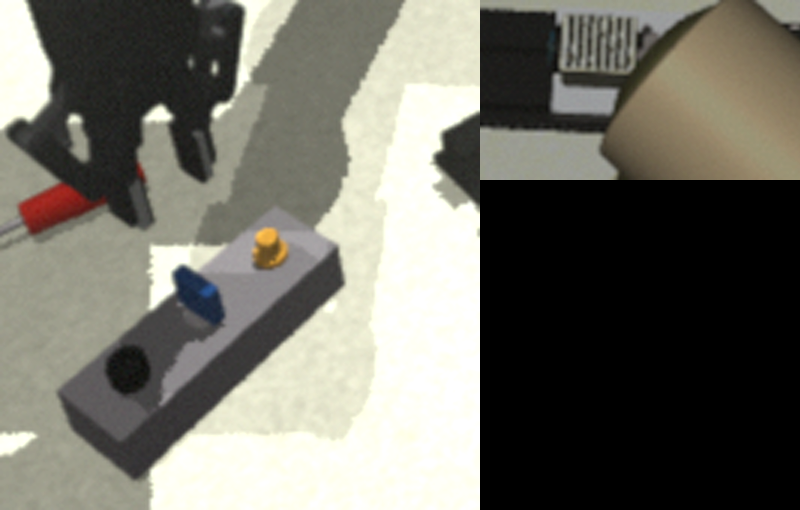

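The gripper hovers above the rack with its tips at true z≈0.137, and the blue wing stands upright at scene (178–194, 358–377). I'll measure the wing's line precisely.

```bash
python3 - <<'E'
from h import *
D=np.load("m0.npz");S=D["S"].astype(np.uint8);P=D["P"].astype(np.uint8)
for n,I,(u0,v0,u1,v1) in(("scene",S,(165,345,210,385)),("top",P,(440,203,470,235))):
    big=cv2.resize(I[v0:v1,u0:u1],None,fx=4,fy=4,interpolation=cv2.INTER_CUBIC); h=cv2.cvtColor(big,cv2.COLOR_RGB2HSV)
    m=((h[...,0]>98)&(h[...,0]<128)&(h[...,1]>100)&(h[...,2]>40)).astype(np.uint8)
    V=h[...,2]; print(n,m.sum(), "V pct",np.percentile(V[m>0],[5,25,50,75,95]))
    c,_=cv2.findContours(m,0,1); c=max(c,key=cv2.contourArea)[:,0]
    uv=lambda q:(q[0]+.5)/4-.5+u0
    Q=np.array([ray(n,(x+.5)/4-.5+u0,(y+.5)/4-.5+v0,.070)[:2] for x,y in c])
    hull=cv2.approxPolyDP(c[:,None],4,True)[:,0]
    for x,y in hull: 
        u,v=(x+.5)/4-.5+u0,(y+.5)/4-.5+v0; print((round(u,1),round(v,1)),"z70",ray(n,u,v,.07)[:2].round(4),"z42",ray(n,u,v,.042)[:2].round(4))
E
```

```text
scene 1318 V pct [44. 73. 95. 98. 99.]
(np.float64(177.9), np.float64(360.4)) z70 [ 0.4732 -0.3609] z42 [ 0.4497 -0.3513]
(np.float64(179.1), np.float64(363.6)) z70 [ 0.4809 -0.3636] z42 [ 0.4577 -0.3541]
(np.float64(185.9), np.float64(368.9)) z70 [ 0.4991 -0.3624] z42 [ 0.4767 -0.3528]
(np.float64(188.4), np.float64(369.6)) z70 [ 0.5037 -0.3604] z42 [ 0.4815 -0.3508]
(np.float64(191.6), np.float64(367.6)) z70 [ 0.5044 -0.3542] z42 [ 0.4822 -0.3443]
(np.float64(190.6), np.float64(364.6)) z70 [ 0.4977 -0.3516] z42 [ 0.4752 -0.3416]
(np.float64(180.4), np.float64(358.4)) z70 [ 0.4728 -0.3555] z42 [ 0.4493 -0.3456]
top 612 V pct [44. 52. 56. 59. 62.]
(np.float64(453.4), np.float64(213.1)) z70 [ 0.4992 -0.3538] z42 [ 0.5055 -0.3619]
(np.float64(455.1), np.float64(223.6)) z70 [ 0.4711 -0.3543] z42 [ 0.4767 -0.3625]
(np.float64(457.6), np.float64(224.1)) z70 [ 0.4692 -0.3606] z42 [ 0.4748 -0.3689]
(np.float64(455.9), np.float64(213.6)) z70 [ 0.4973 -0.3601] z42 [ 0.5035 -0.3683]
```

Emit:
servo_tool([
  {"tx":0.25,"ty":-0.17,"tz":-2,"yaw":0,"claw":3.5},
  {"tx":0,"ty":0,"tz":-2,"yaw":0,"claw":3.5},
  {"tx":0,"ty":0,"tz":-2,"yaw":0,"claw":3.5},
  {"tx":0,"ty":0,"tz":-1.5,"yaw":0,"claw":3.5},
  {"tx":0,"ty":0,"tz":-1,"yaw":0,"claw":3.5},
  {"tx":0,"ty":0,"tz":0,"yaw":0,"claw":3.5},
  {"tx":0,"ty":0,"tz":0,"yaw":0,"claw":0.6},
  {"tx":0,"ty":0,"tz":0,"yaw":0,"claw":0.6},
  {"tx":0,"ty":0,"tz":0,"yaw":0,"claw":0.6},
  {"tx":0,"ty":0,"tz":0,"yaw":0,"claw":0.6},
  {"tx":0,"ty":0,"tz":0,"yaw":0,"claw":0.6},
], newtons=50)

```text
time_s: 11.0
position: [0.4864, -0.3587, 0.0324]
tool_rot: [[0.994, 0.109, 0.001], [0.109, -0.994, -0.001], [0.001, 0.001, -1.0]]
ft_force: [-1.2, 3.2, 5.6]
grip_width: 0.0087
gripper_force: 52.1
```

The grip is a bit high on the wing, so I'll regrip 6 mm lower.

Emit:
servo_tool([
  {"tx":0,"ty":0,"tz":0,"yaw":0,"claw":2.5},
  {"tx":0,"ty":0,"tz":0,"yaw":0,"claw":2.5},
  {"tx":0,"ty":0.0,"tz":-0.3,"yaw":0,"claw":2.5},
  {"tx":0,"ty":0,"tz":-0.3,"yaw":0,"claw":2.5},
  {"tx":0,"ty":0,"tz":0,"yaw":0,"claw":2.5},
  {"tx":0,"ty":0,"tz":0,"yaw":0,"claw":0.6},
  {"tx":0,"ty":0,"tz":0,"yaw":0,"claw":0.6},
  {"tx":0,"ty":0,"tz":0,"yaw":0,"claw":0.6},
  {"tx":0,"ty":0,"tz":0,"yaw":0,"claw":0.6},
  {"tx":0,"ty":0,"tz":0,"yaw":0,"claw":0.6},
], newtons=50)

```text
time_s: 12.0
position: [0.486, -0.3584, 0.0254]
tool_rot: [[0.994, 0.109, -0.0], [0.109, -0.994, 0.001], [-0.0, -0.001, -1.0]]
ft_force: [-0.4, 3.4, 0.9]
grip_width: 0.0091
gripper_force: 51.0
```

The grip is good; from it, collar z ≈ reported z + 12.6 mm. I'll lift and carry the screw above the foot hole.

Emit:
servo_tool([
  {"tx":0,"ty":0,"tz":1.5,"yaw":0,"claw":0.6},
  {"tx":0,"ty":0,"tz":3,"yaw":0,"claw":0.6},
  {"tx":0,"ty":0,"tz":4,"yaw":0,"claw":0.6},
  {"tx":0.51,"ty":2.934,"tz":0,"yaw":-1.4,"claw":0.6},
  {"tx":0.51,"ty":2.934,"tz":0,"yaw":-1.4,"claw":0.6},
  {"tx":0.51,"ty":2.934,"tz":0,"yaw":-1.4,"claw":0.6},
  {"tx":0.51,"ty":2.934,"tz":0,"yaw":-1.4,"claw":0.6},
  {"tx":0.51,"ty":2.934,"tz":0,"yaw":-1.4,"claw":0.6},
  {"tx":0.51,"ty":2.934,"tz":0,"yaw":-1.4,"claw":0.6},
  {"tx":0.51,"ty":2.934,"tz":0,"yaw":-1.4,"claw":0.6},
  {"tx":0.51,"ty":2.934,"tz":0,"yaw":-1.4,"claw":0.6},
  {"tx":0.51,"ty":2.934,"tz":0,"yaw":-1.4,"claw":0.6},
  {"tx":0.51,"ty":2.934,"tz":0,"yaw":-1.4,"claw":0.6},
  {"tx":0,"ty":0,"tz":-2.0,"yaw":0,"claw":0.6},
  {"tx":0,"ty":0,"tz":-0.5,"yaw":0,"claw":0.6},
  {"tx":0,"ty":0,"tz":0,"yaw":0,"claw":0.6},
  {"tx":0,"ty":0,"tz":0,"yaw":0,"claw":0.6},
], newtons=50)

```text
time_s: 13.7
position: [0.5374, -0.0661, 0.0859]
tool_rot: [[0.991, -0.136, 0.001], [-0.136, -0.991, -0.0], [0.001, 0.0, -1.0]]
ft_force: [0.4, -0.5, -0.8]
grip_width: 0.0088
gripper_force: 50.8
```

```bash
python3 - <<'E'
from h import *
S=np.mean([grab("scene")[0].astype(float) for _ in range(4)],0)
cv2.imwrite("pics/a4.png",cv2.convertScaleAbs(cv2.resize(S[225:325,270:390,::-1].astype(np.uint8),None,fx=5,fy=5,interpolation=cv2.INTER_CUBIC),alpha=1.6))
np.save("S4.npy",S)
s=env.observe();print(s["position"],s["ft_force"],s["time_s"])
f,cx,cy,T=cam("scene"); x,y,z=s["position"]
for dz in(-.0169,.0126):
    c=np.linalg.inv(T)@np.r_[x,y,z+dz,1]; print((f*c[0]/c[2]+cx).round(1),(f*c[1]/c[2]+cy).round(1))
E
```

```text
[ 0.53733023 -0.06583902  0.08595093] [ 0.7878537  -0.15155017 -0.64745295] 13.9
318.5 290.7
318.3 279.8
```

View pics/a4.png

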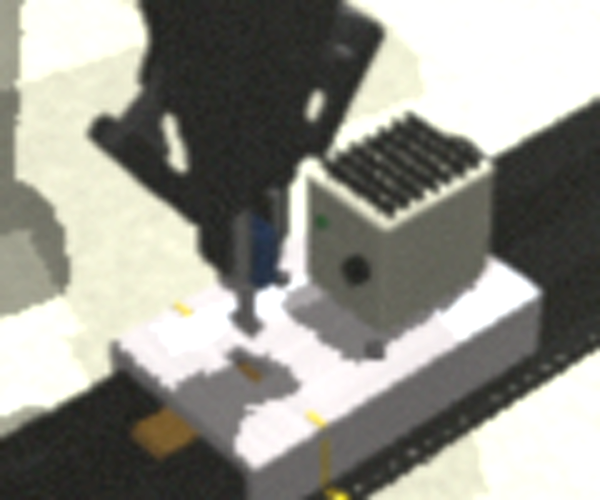

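The screw hangs upright. Its nose is near scene pixel (320,290), above the hole at (319.3,298). I'll measure the relative offset numerically.

```bash
python3 - <<'E'
from h import *
S=np.load("S4.npy"); g=S.mean(2)
print(g[280:304,312:330].astype(int))
for u,v,z in((320,290.5,.069),(319.2,298,.049)): print(ray("scene",u,v,z).round(4))
f,cx,cy,T=cam("scene")
def pr(q): c=np.linalg.inv(T)@np.r_[q,1]; return np.round([f*c[0]/c[2]+cx,f*c[1]/c[2]+cy],2)
X=np.array([.991,-.135,0]);Y=np.array([.135,.991,0]);o=np.array([.537,-.065,.069])
print(pr(o),pr(o+X*.0045),pr(o-X*.0045),"T",pr(o+X*.007+[0,0,.0055]),pr(o-X*.007+[0,0,.0055]),"dY 2mm",pr(o+Y*.002)-pr(o))
E
```

```text
[[144 102  61  50  48  50  51  45  34  34  33  36  35  45  61  78 142 168]
 [149 122  79  61  55  54  52  49  40  34  34  45  60  52  55  82 152 169]
 [154 148 115  82  65  59  58  57  53  53  67 102 143 116 108 144 163 137]
 [157 155 149 137 113  73  55  53  61 108 149 164 171 165 161 135 122 111]
 [156 156 156 157 147  93  59  56  70 148 173 176 176 176 168 129 108 105]
 [158 159 161 166 165 106  59  54  75 154 175 178 177 173 140 113 106 104]
 [170 173 174 173 165 105  59  54  74 155 175 178 178 173 137 110 102  92]
 [176 178 174 153 114  70  55  54  73 150 174 177 176 174 163 120  89  79]
 [178 177 176 141  90  56  53  53  63 113 154 165 164 164 162 147 108  82]
 [176 176 176 165 115  71  57  56  57  78 116 151 158 158 158 154 142 107]
 [176 176 175 163 142 103  71  57  58  67 105 146 156 157 155 154 151 144]
 [176 174 164 157 156 145 112  76  65  99 137 153 154 154 153 154 152 153]
 [172 162 155 154 156 157 149 126 106 135 152 154 155 153 154 153 154 154]
 [158 152 152 153 149 151 153 150 147 150 155 153 153 155 155 154 155 156]
 [157 153 150 147 126 104 114 140 151 153 153 151 
[... 155 characters left out ...]
52 156 157 156 153]
 [154 155 149 126  89  54  50  56  61  63  69  79  94 106 138 148 152 154]
 [149 146 122 101  80  64  54  56  58  60  62  67  77  80  93 103 141 153]
 [112  98  86  79  76  74  62  53  54  55  62  65  71  76  76  85 125 150]
 [ 81  76  75  74  76  76  74  64  56  55  64  70  74  76  75  77  98 139]
 [ 76  75  75  75  76  76  76  73  69  65  72  74  75  74  76  76  80  99]
 [ 75  74  75  74  74  74  73  77  75  74  76  75  75  73  76  75  78  93]
 [ 73  75  75  74  75  75  75  76  76  76  77  76  75  74  77  85  92 130]]
[ 0.5392 -0.0634  0.069 ]
[ 0.5384 -0.0655  0.049 ]
[318.69 290.43] [320.11 291.57] [317.28 289.3 ] T [320.86 290.2 ] [316.45 286.69] dY 2mm [ 0.75 -0.44]
```

The shank axis is at u≈318.75, so the tool and camera agree to under 1 mm. The hole is about 1.2 mm further +y. I'll correct that and descend into the foot slowly.

Emit:
servo_tool([
  {"tx":0,"ty":0.12,"tz":-0.8,"yaw":0,"claw":0.6},
  {"tx":0,"ty":0,"tz":-0.8,"yaw":0,"claw":0.6},
  {"tx":0,"ty":0,"tz":-0.2,"yaw":0,"claw":0.6},
  {"tx":0,"ty":0,"tz":-0.1,"yaw":0,"claw":0.6},
  {"tx":0,"ty":0,"tz":-0.1,"yaw":0,"claw":0.6},
  {"tx":0,"ty":0,"tz":-0.1,"yaw":0,"claw":0.6},
  {"tx":0,"ty":0,"tz":-0.1,"yaw":0,"claw":0.6},
  {"tx":0,"ty":0,"tz":0,"yaw":0,"claw":0.6},
], newtons=50)

```text
time_s: 14.7
position: [0.5371, -0.0641, 0.0634]
tool_rot: [[0.991, -0.135, 0.0], [-0.135, -0.991, 0.0], [0.0, -0.0, -1.0]]
ft_force: [-0.6, 0.6, -0.1]
grip_width: 0.009
gripper_force: 50.8
```

Emit:
servo_tool([
  {"tx":0,"ty":0,"tz":-0.1,"yaw":0,"claw":0.6},
  {"tx":0,"ty":0,"tz":-0.1,"yaw":0,"claw":0.6},
  {"tx":0,"ty":0,"tz":-0.1,"yaw":0,"claw":0.6},
  {"tx":0,"ty":0,"tz":-0.1,"yaw":0,"claw":0.6},
  {"tx":0,"ty":0,"tz":-0.1,"yaw":0,"claw":0.6},
  {"tx":0,"ty":0,"tz":-0.1,"yaw":0,"claw":0.6},
  {"tx":0,"ty":0,"tz":-0.1,"yaw":0,"claw":0.6},
  {"tx":0,"ty":0,"tz":0,"yaw":0,"claw":0.6},
], newtons=50)

```text
time_s: 15.5
position: [0.537, -0.0641, 0.0563]
tool_rot: [[0.991, -0.135, -0.0], [-0.135, -0.991, 0.0], [-0.0, -0.0, -1.0]]
ft_force: [0.4, 0.1, -1.4]
grip_width: 0.0088
gripper_force: 50.8
```

Emit:
servo_tool([
  {"tx":0,"ty":0,"tz":-0.1,"yaw":0,"claw":0.6},
  {"tx":0,"ty":0,"tz":-0.1,"yaw":0,"claw":0.6},
  {"tx":0,"ty":0,"tz":-0.1,"yaw":0,"claw":0.6},
  {"tx":0,"ty":0,"tz":-0.05,"yaw":0,"claw":0.6},
  {"tx":0,"ty":0,"tz":-0.05,"yaw":0,"claw":0.6},
  {"tx":0,"ty":0,"tz":0,"yaw":0,"claw":0.6},
], newtons=50)

```text
time_s: 16.1
position: [0.5371, -0.0641, 0.0524]
tool_rot: [[0.991, -0.135, -0.0], [-0.135, -0.991, 0.0], [-0.0, -0.0, -1.0]]
ft_force: [-0.6, -0.9, -1.1]
grip_width: 0.009
gripper_force: 50.8
```

Emit:
servo_tool([
  {"tx":0,"ty":0,"tz":-0.05,"yaw":0,"claw":0.6},
  {"tx":0,"ty":0,"tz":-0.05,"yaw":0,"claw":0.6},
  {"tx":0,"ty":0,"tz":-0.05,"yaw":0,"claw":0.6},
  {"tx":0,"ty":0,"tz":-0.05,"yaw":0,"claw":0.6},
  {"tx":0,"ty":0,"tz":0,"yaw":0,"claw":0.6},
], newtons=50)

```text
time_s: 16.6
position: [0.5371, -0.0641, 0.0503]
tool_rot: [[0.991, -0.135, -0.0], [-0.135, -0.991, 0.0], [-0.0, -0.0, -1.0]]
ft_force: [0.2, 0.2, -0.8]
grip_width: 0.0092
gripper_force: 50.8
```

There's no contact and the nose is already below the keeper's top, so it's in the slot. Continuing gently.

Emit:
servo_tool([
  {"tx":0,"ty":0,"tz":-0.05,"yaw":0,"claw":0.6},
  {"tx":0,"ty":0,"tz":-0.05,"yaw":0,"claw":0.6},
  {"tx":0,"ty":0,"tz":-0.05,"yaw":0,"claw":0.6},
  {"tx":0,"ty":0,"tz":-0.05,"yaw":0,"claw":0.6},
  {"tx":0,"ty":0,"tz":-0.05,"yaw":0,"claw":0.6},
  {"tx":0,"ty":0,"tz":-0.05,"yaw":0,"claw":0.6},
  {"tx":0,"ty":0,"tz":0,"yaw":0,"claw":0.6},
], newtons=50)

```text
time_s: 17.3
position: [0.5371, -0.0641, 0.0473]
tool_rot: [[0.991, -0.135, -0.0], [-0.135, -0.991, 0.0], [-0.0, -0.0, -1.0]]
ft_force: [-0.8, 1.0, -1.2]
grip_width: 0.0091
gripper_force: 50.8
```

Emit:
servo_tool([
  {"tx":0,"ty":0,"tz":-0.1,"yaw":0,"claw":0.6},
  {"tx":0,"ty":0,"tz":-0.1,"yaw":0,"claw":0.6},
  {"tx":0,"ty":0,"tz":-0.1,"yaw":0,"claw":0.6},
  {"tx":0,"ty":0,"tz":-0.1,"yaw":0,"claw":0.6},
  {"tx":0,"ty":0,"tz":-0.1,"yaw":0,"claw":0.6},
  {"tx":0,"ty":0,"tz":-0.1,"yaw":0,"claw":0.6},
  {"tx":0,"ty":0,"tz":-0.1,"yaw":0,"claw":0.6},
  {"tx":0,"ty":0,"tz":0,"yaw":0,"claw":0.6},
], newtons=50)

```text
time_s: 18.1
position: [0.537, -0.0641, 0.0403]
tool_rot: [[0.991, -0.135, -0.0], [-0.135, -0.991, 0.0], [-0.0, -0.0, -1.0]]
ft_force: [0.1, 0.6, -1.3]
grip_width: 0.0091
gripper_force: 50.8
```

Expected seating is at about 0.0364. I'm approaching it in half-millimetre steps.

Emit:
servo_tool([
  {"tx":0,"ty":0,"tz":-0.1,"yaw":0,"claw":0.6},
  {"tx":0,"ty":0,"tz":-0.1,"yaw":0,"claw":0.6},
  {"tx":0,"ty":0,"tz":-0.1,"yaw":0,"claw":0.6},
  {"tx":0,"ty":0,"tz":-0.05,"yaw":0,"claw":0.6},
  {"tx":0,"ty":0,"tz":0,"yaw":0,"claw":0.6},
], newtons=50)

```text
time_s: 18.6
position: [0.5371, -0.0641, 0.0368]
tool_rot: [[0.991, -0.135, -0.0], [-0.135, -0.991, 0.0], [-0.0, -0.0, -1.0]]
ft_force: [-0.2, -0.2, 0.3]
grip_width: 0.0092
gripper_force: 50.8
```

Emit:
servo_tool([
  {"tx":0,"ty":0,"tz":-0.03,"yaw":0,"claw":0.6},
  {"tx":0,"ty":0,"tz":-0.03,"yaw":0,"claw":0.6},
  {"tx":0,"ty":0,"tz":0,"yaw":0,"claw":0.6},
], newtons=50)

```text
time_s: 18.9
position: [0.5371, -0.0641, 0.0364]
tool_rot: [[0.991, -0.135, 0.0], [-0.135, -0.991, 0.0], [0.0, -0.0, -1.0]]
ft_force: [-0.8, -0.1, -0.6]
grip_width: 0.0094
gripper_force: 51.0
```

Emit:
servo_tool([
  {"tx":0,"ty":0,"tz":-0.04,"yaw":0,"claw":0.6},
  {"tx":0,"ty":0,"tz":0,"yaw":0,"claw":0.6},
  {"tx":0,"ty":0,"tz":0,"yaw":0,"claw":0.6},
], newtons=50)

```text
time_s: 19.2
position: [0.5372, -0.0641, 0.0363]
tool_rot: [[0.991, -0.135, 0.0], [-0.135, -0.991, -0.0], [0.0, 0.0, -1.0]]
ft_force: [-1.7, -0.1, 5.4]
grip_width: 0.0092
gripper_force: 51.7
```

The collar is seated (5 N, at the predicted height). Quarter turn next, in two halves.

Emit:
servo_tool([
  {"tx":0,"ty":0,"tz":0,"yaw":6,"claw":0.6},
  {"tx":0,"ty":0,"tz":0,"yaw":6,"claw":0.6},
  {"tx":0,"ty":0,"tz":0,"yaw":6,"claw":0.6},
  {"tx":0,"ty":0,"tz":0,"yaw":6,"claw":0.6},
  {"tx":0,"ty":0,"tz":0,"yaw":6,"claw":0.6},
  {"tx":0,"ty":0,"tz":0,"yaw":6,"claw":0.6},
  {"tx":0,"ty":0,"tz":0,"yaw":0,"claw":0.6},
], newtons=50)

```text
time_s: 19.9
position: [0.5376, -0.0643, 0.0363]
tool_rot: [[0.88, 0.474, 0.001], [0.474, -0.88, -0.0], [0.001, 0.001, -1.0]]
ft_force: [-0.8, -0.1, 5.6]
grip_width: 0.0091
gripper_force: 51.6
```

Emit:
servo_tool([
  {"tx":0,"ty":0,"tz":0,"yaw":6,"claw":0.6},
  {"tx":0,"ty":0,"tz":0,"yaw":6,"claw":0.6},
  {"tx":0,"ty":0,"tz":0,"yaw":6,"claw":0.6},
  {"tx":0,"ty":0,"tz":0,"yaw":6,"claw":0.6},
  {"tx":0,"ty":0,"tz":0,"yaw":6,"claw":0.6},
  {"tx":0,"ty":0,"tz":0,"yaw":6,"claw":0.6},
  {"tx":0,"ty":0,"tz":0,"yaw":6,"claw":0.6},
  {"tx":0,"ty":0,"tz":0,"yaw":6,"claw":0.6},
  {"tx":0,"ty":0,"tz":0,"yaw":6,"claw":0.6},
  {"tx":0,"ty":0,"tz":0,"yaw":0,"claw":0.6},
  {"tx":0,"ty":0,"tz":0,"yaw":0,"claw":0.6},
], newtons=50)

```text
time_s: 21.0
position: [0.5376, -0.0643, 0.0363]
tool_rot: [[0.139, 0.99, 0.001], [0.99, -0.139, -0.0], [-0.0, 0.001, -1.0]]
ft_force: [0.4, 0.7, 5.0]
grip_width: 0.0089
gripper_force: 51.7
```

Turned 90° with no jam. Release and withdraw straight up.

Emit:
servo_tool([
  {"tx":0,"ty":0,"tz":0,"yaw":0,"claw":4.0},
  {"tx":0,"ty":0,"tz":0,"yaw":0,"claw":4.0},
  {"tx":0,"ty":0,"tz":0,"yaw":0,"claw":4.0},
  {"tx":0,"ty":0,"tz":0,"yaw":0,"claw":4.0},
  {"tx":0,"ty":0,"tz":1,"yaw":0,"claw":4.0},
  {"tx":0,"ty":0,"tz":2,"yaw":0,"claw":4.0},
  {"tx":0,"ty":0,"tz":4,"yaw":0,"claw":4.0},
  {"tx":0,"ty":0,"tz":4,"yaw":0,"claw":4.0},
  {"tx":0,"ty":0,"tz":4,"yaw":0,"claw":4.0},
  {"tx":-4,"ty":-2,"tz":2,"yaw":0,"claw":4.0},
  {"tx":-4,"ty":-2,"tz":0,"yaw":0,"claw":4.0},
  {"tx":-4,"ty":-2,"tz":0,"yaw":0,"claw":4.0},
  {"tx":0,"ty":0,"tz":0,"yaw":0,"claw":4.0},
])

```text
time_s: 22.3
position: [0.4138, -0.1251, 0.2069]
tool_rot: [[0.138, 0.99, -0.0], [0.99, -0.138, -0.001], [-0.001, -0.0, -1.0]]
ft_force: [1.1, 1.3, -0.0]
grip_width: 0.0403
gripper_force: 0.0
```

```bash
python3 - <<'E'
from h import *
p,d=grab("scene")
cv2.imwrite("pics/a5.png",cv2.convertScaleAbs(cv2.resize(p[225:345,260:400,::-1],None,fx=5,fy=5,interpolation=cv2.INTER_CUBIC),alpha=1.4))
C=cloud("scene",d); h=cv2.cvtColor(p,cv2.COLOR_RGB2HSV); m=(h[...,0]>98)&(h[...,0]<128)&(h[...,1]>100)&(h[...,2]>40); m[:,:290]=0;m[:,350:]=0;m[:260]=0;m[330:]=0
q=C[m]; print(len(q),q.min(0),q.max(0),q.mean(0)); print(env.observe()["time_s"])
E
```

```text
51 [ 0.53510798 -0.58650542  0.06376882] [ 1.0255323  -0.05069491  0.72763283] [ 0.54985763 -0.07530555  0.09288127]
22.35
```

View pics/a5.png

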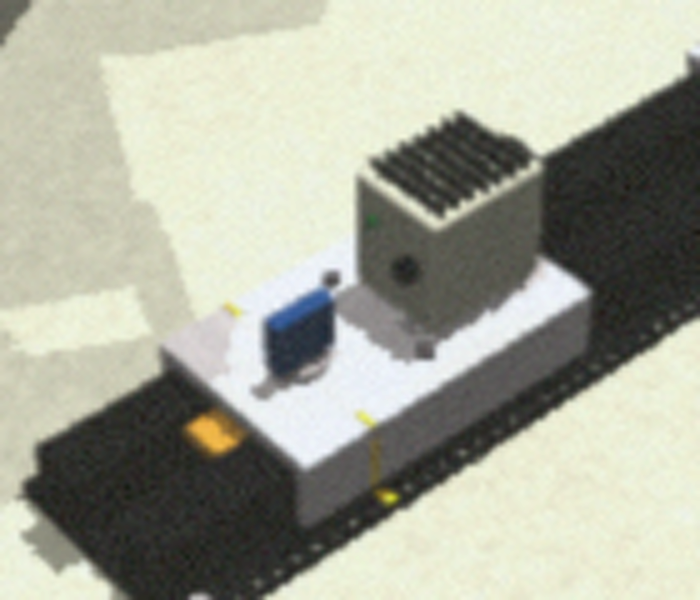

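The picture shows the screw seated at about crop (300,330), collar on the foot and wing along the rail, with the carriage at the mark and the robot clear.

```bash
python3 -c "
from rig import env
print(env.close_job())"
```

```text
the job is handed in; nothing more can be done
None
```

The lamp is at the yellow mark, a few millimetres off so its hole lines up with the keeper's. The thumbscrew is down through both with its collar on the foot, turned a quarter turn and released, and the job was handed in at about 22 s of the 64 s allowed; no verdict was returned.

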